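Tighten the sample press with a click torque driver

TASK

Take the torque driver out of its blue cradle, fit it fully down over the red wing screw of the sample press, and turn it gently clockwise (seen from above) until it breaks over with a click, then stop at once without turning on past the click or leaning hard on the press. Let go and leave the driver standing on the tightened wing screw; use the fingers only on the driver, and leave the glassware where it stands.

Things in the scene. Friction and masses are not known exactly. Their poses are not given: they have to be found in the camera images.
- bar (a point): Centre of the driver's orange handle bar, half-way up it. Bar 70 long (x) by 16 thick (y) by 26 high, z up, centre 81 above the driver's underside; grip it across its 16 mm thickness. The handle turns about the upright axis against the socket: a preloaded click spring holds the bar parallel to the socket's slot until about 0.40 N m clockwise, then it breaks over.
- driver: Lower part of the loose torque driver (94 high in all, about 0.23 kg); origin at the centre of its underside. Past the click the torque FALLS as the bar swings on: 0.31 N m at 0.1 rad, 0.21 at 0.2 rad. 0.05 to 0.2 rad of swing is a clean click; over 0.3 rad is turned past it (stop at 0.36). Let go, the handle springs back. Anticlockwise it is solid. Shaft 18, hub 28 in diameter.
- socket_mouth (a point): Centre of the underside of the driver's steel socket (48 along x by 28 along y by 21 high). The slot in it is open below, 35.5 long (along x) by 11 wide (along y) by 15 deep, with a 3 mm chamfer round the mouth. z up.
- wing_top (a point): Centre of the red wing's top, on the screw axis, 98 above the bench. Wing 32 long (x), 8 thick (y), 18 high. It fits the slot either way round; fully seated, the socket's underside is 15 below the wing top. The frame turns with the screw: clockwise from above with little drag (0.03 N m) for 0.3 to 1 rad, different each time, then tight against a firm stop. It does not sink as it turns.
- press: Sample press fixed to the bench: steel base 130 (x) by 150 (y) by 12, white vessel with blue lid under a steel yoke bar 34 wide (x) by 130 long (y), bar top 74 above the bench. Origin at the centre of its underside; the wing screw stands in the middle of the yoke on a brass hub 20 in diameter. Lean on it with well under 60 N.
- cradle: Blue open cradle fixed to the bench, 90 by 66 foot, rim 68 (x) by 46 (y) and 16 high, walls 5, inner floor 5 above the bench; the driver stands in it upright, socket down, with 5 mm play. Origin at the centre of its underside. 
- flask: Clear conical flask, loose, 72 foot diameter, 104 high; origin at the centre of its underside. Leave alone.
- reagent: Amber reagent bottle with blue cap, loose, 52 diameter, 100 high; origin at the centre of its underside. Leave alone.
- beaker: Clear beaker, loose, 60 mouth diameter, 70 high; origin at the centre of its underside. Leave alone.
Not all that is in view belongs to the job. What is meant by the press is not purple, and is the larger of those in its own colour.

How it is judged:
On the way, in this order (a step that is already met when the one before it is completed fails the run):
1. the driver is fitted fully down over the wing, not yet broken over (z of socket_mouth in the frame of wing_top below -0.011 m and horizontal distance between socket_mouth and wing_top below 0.005 m and angle between socket_mouth's own z axis and vertical below 0.14 rad and angle between the x axis of bar and the x axis of socket_mouth, either way round below 0.03 rad), for 0.2 s.
2. with the wing screw tight and the driver seated on it, the driver breaks over (clicks) (z of socket_mouth in the frame of wing_top below -0.011 m and horizontal distance between socket_mouth and wing_top below 0.005 m and angle between socket_mouth's own z axis and vertical below 0.14 rad and angle between the x axis of wing_top and the x axis of press, either way round below 0.45 rad and angle between the x axis of bar and the x axis of socket_mouth, either way round above 0.04 rad), for 0.02 s.
At the end, for the whole second after the job is handed in: The wing screw is left where it came tight (somewhere within 0.45 rad of parallel to the press); the driver stands on it fully down (underside at least 11 mm below the wing top), within 5 mm of its axis, tilted under 0.14 rad, sprung back (bar within 0.03 rad of the socket), at rest and let go (all of step 1 and angle between the x axis of wing_top and the x axis of press, either way round below 0.45 rad and linear speed of driver below 0.02 m/s and contact force between the fingers and driver below 0.2 N); the robot touches nothing.
It fails at once if the driver is turned on past its click (handle more than 0.3 rad past the socket) (angle between the x axis of bar and the x axis of socket_mouth, either way round above 0.3 rad).
It fails at once if the driver is forced against the press with more than 60 N (contact force between driver and press above 60 N).
It fails at once if the robot works the press with its fingers instead of the driver (contact force between the fingers and press above 3 N).
It fails at once if the flask, reagent bottle or beaker is disturbed (moved more than 15 mm) (distance of any of flask, reagent, beaker from where it was at the start of the episode above 0.015 m).
It also fails if it takes over 58 s, if anything falls off the work surface, if the arm or the gripper's body presses on something with over 40 N, if the wrist force passes 120 N, or if a joint passes its speed limit or range.

ROBOT

A 6-joint arm with a two-finger parallel gripper is mounted at the origin on the work surface. World frame = base frame: x ahead of the robot, y to its left, z up, the work surface at z = 0. Lengths are in m, angles in rad, forces in N, time in s.
With the tool pointing down it reaches from about 0.325 to 0.775 m from the base axis. Payload 5.5 kg.
Tool frame: the origin (TCP) lies midway between the tips of the shut fingers; the grasp point (between the pads) lies 19 mm behind it; z points along the fingers, y is the line along which they close (so a half turn about z gives the same grasp; the last joint's range is limited). The gripper opens to 88 mm and grips with 3 to 60 N. Pads are 20 mm wide; open, the fingers measure 115 mm over their backs; the gripper's body (75 mm by 178 mm) begins 61 mm behind the grasp point.
Start: joints at [-1.267, 0.091, 1.231, -0, 1.82, -0.057], TCP at [0.212, -0.561, 0.223] pointing down, gripper open.
Joint ranges: [-2.87, 2.87], [-0.86, 2.18], [0.17, 2.46], [-1.51, 4.65], [0.06, 2.69], [-2.65, 2.65]. Speed limits (rad/s): [2.57, 2.57, 3.01, 3.14, 3.14, 3.14].

INTERFACE

Orientations are given as a unit quaternion [w, x, y, z].
In Python, from rig import env, cams gives the robot as it stands.
- The arm moves only by the tool step_arm, never from a script. Its argument "moves" is a list of rows, each a list of 7 numbers: the shift along the tool's x, y, z in mm, then the turn, a rotation vector about the tool's x, y, z in degrees, then the opening, from 0 (shut) to 1 (fully open). In form: [[tx, ty, tz, ax, ay, az, fingers], ...]. A call has exactly 5 rows; each row is the pose to reach, as a shift and turn from the pose commanded when the call began, along the tool's axes at that moment; what a row does not reach only later rows make up. A row lasts 1/10 s, in which the tool goes at most 50 mm and 8.59 degrees, less where a joint would pass 70% of its speed; a pose out of reach is approached as far as the arm can. A call with a gripper value outside its range is refused whole. The fingers move at their own pace and stop on an object; "force" is the grip in N (left out, the last holds). Time passes only in rows, so rows that repeat a pose let the fingers close, or fill a call up. It gives the time, the measured TCP pose, the force, the opening and the grip force at its end, in the units of the state.
- env.get_obs(): the state, without advancing time (a new reading comes with each control period).
- cams.read_camera(name): name is "side" or "top"; returns a dict with "img" (400x640x3 uint8, blue, green, red), "depth" (400x640 float32, m along the optical axis (not along the pixel's ray), 0 where there is no reading), "intrinsics" (3x3 intrinsics, pixels), "world_from_camera" (4x4, takes a point from camera to world coordinates). Camera axes: x right, y down, z forward; pixel columns grow to the right and rows downward; lengths in m; the calibration is good to about 2 mm. A picture is of the moment at which its call begins.
- env.hand_in(): hands the job in; it is judged then, once.
The state is a dict: "clock": time; "joint_pos": joint angles; "dq": joint speeds; "effort": joint torques, N m; "position": TCP position; "tcp_rot": TCP orientation; "contact_force": force on the tool from outside, world axes, zero at the start; "moment": the same for the moment, N m; "grip_width": opening from 0.0 (shut) to 1.0 (fully open); "grip_force": force on a finger pad.
Only numpy, scipy, OpenCV 4.12 (cv2) and the standard library are available. Lean on these libraries where they do the work, as an engineer would, in place of code of your own. Each camera call takes 0.05 s, during which the arm holds its last target. There are 200 camera calls.

## Working session

There is one attempt and no reset: what is moved stays moved. The work goes in short steps, Python scripts to look and compute and a tool call to move; the robot and the scene stay as the last step left them, time stands still between calls to the robot, and variables do not carry over. Pictures are saved under pics/ and viewed, at most 10 in all, crops included, and the job is handed in when it is done.

Besides the shell and the picture viewer there is one more tool, called after ">>>" by a JSON object that holds its "method" and its "body". step_arm: Moves the arm, as the interface text tells. Its arguments: {"type":"object","properties":{"moves":{"type":"array"},"force":{"type":"number"}},"required":["moves"]}

```bash
mkdir -p pics; ls
cat > h.py <<'E'
import numpy as np, cv2
from rig import env, cams
def cloud(r):
    K=np.array(r["intrinsics"]);T=np.array(r["world_from_camera"]);d=r["depth"]
    v,u=np.mgrid[0:400,0:640]
    P=np.stack([(u-K[0,2])/K[0,0]*d,(v-K[1,2])/K[1,1]*d,d],-1)
    return P@T[:3,:3].T+T[:3,3]
E
python3 - <<'E'
from h import *
for n in("top","side"):
    r=cams.read_camera(n); cv2.imwrite(f"pics/{n}0.png",r["img"]); np.savez(f"{n}0.npz",**r)
    print(n,np.round(r["world_from_camera"],3).tolist(),np.round(r["intrinsics"],1).tolist())
print(env.get_obs())
E
```

```text
pics
top [[-0.004, -0.994, 0.113, 0.374], [-1.0, 0.006, 0.024, 0.033], [-0.024, -0.113, -0.993, 1.207], [0.0, 0.0, 0.0, 1.0]] [[444.1, 0.0, 317.9], [0.0, 444.1, 198.2], [0.0, 0.0, 1.0]]
side [[-0.928, -0.268, 0.26, 0.203], [-0.373, 0.653, -0.659, 0.881], [0.007, -0.709, -0.706, 0.976], [0.0, 0.0, 0.0, 1.0]] [[487.4, 0.0, 317.1], [0.0, 487.4, 201.8], [0.0, 0.0, 1.0]]
{'clock': 0.1, 'joint_pos': array([-1.26670490e+00,  9.17812098e-02,  1.23172120e+00,  2.56517568e-06,
        1.81979812e+00, -5.66997132e-02]), 'dq': array([-1.60213884e-03, -2.29195992e-04, -2.48137890e-03,  1.89299139e-03,
        4.36518592e-05, -2.48335191e-04]), 'effort': array([ 3.45166663e-03, -4.47858632e+01, -4.07567668e+01,  7.00890413e-02,
        2.84799485e-02, -1.34222087e-04]), 'position': array([ 0.21173199, -0.56112863,  0.22164636]), 'tcp_rot': array([-8.47565008e-04,  9.83772382e-01,  1.79418983e-01, -1.04125408e-04]), 'contact_force': array([ 0.09554096,  0.09952271, -0.01934371]), 'moment': array([-0.01003476,  0.00957367, -0.00210333]), 'grip_force': 0.0, 'grip_width': 1.0025922931101297}
```

View pics/top0.png

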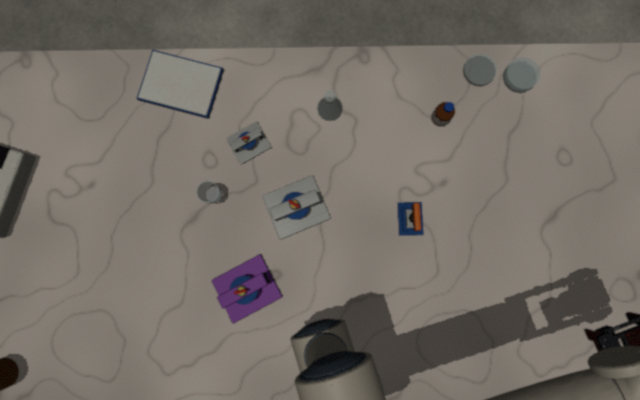

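View pics/side0.png

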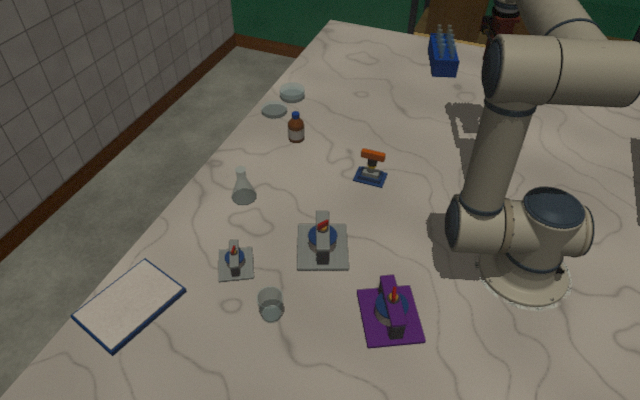

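The top view shows the big steel press at about (297,207) with a red wing, and the blue cradle with the orange bar at about (415,218). The decoys are the small steel press at (248,143) and the purple one at (247,289). The flask, beaker and reagent bottle are well clear. The side view agrees: press (322,245), driver (373,160).

```bash
cat >> h.py <<'E'
def ray(r,uv,z):
    K=np.array(r["intrinsics"]);T=np.array(r["world_from_camera"])
    uv=np.atleast_2d(uv).astype(float)
    d=np.c_[(uv[:,0]-K[0,2])/K[0,0],(uv[:,1]-K[1,2])/K[1,1],np.ones(len(uv))]@T[:3,:3].T
    return T[:3,3]+d*((z-T[2,3])/d[:,2])[:,None]
def mask(img,kind):
    h=cv2.cvtColor(img,cv2.COLOR_BGR2HSV);H,S,V=[h[...,i].astype(int) for i in range(3)]
    if kind=="orange": return (H>=5)&(H<=16)&(S>150)&(V>90)
    if kind=="red": return ((H<=6)|(H>=172))&(S>130)&(V>70)
    if kind=="blue": return (H>=98)&(H<=125)&(S>110)
def box(m,roi):
    k=np.zeros(m.shape,bool);x0,y0,x1,y1=roi;k[y0:y1,x0:x1]=m[y0:y1,x0:x1]
    v,u=np.nonzero(k);return np.c_[u,v]
E
python3 - <<'E'
from h import *
def rep(name,r,kind,roi,z):
    C=cloud(r);uv=box(mask(r["img"],kind),roi)
    if len(uv)<3: print(name,"none");return
    p=C[uv[:,1],uv[:,0]]; 
    q=ray(r,uv,z)[:,:2].astype(np.float32); R=cv2.minAreaRect(q)
    w,V=np.linalg.eigh(np.cov(q.T)); 
    print(name,len(uv),"uv",uv.mean(0).round(1),"cloud med",np.median(p,0).round(4),"zmax",np.percentile(p[:,2],[10,50,90,98]).round(3),"plane mean",q.mean(0).round(4),"rect",np.round(R[0],4),np.round(R[1],4),round(R[2],1),"pca",np.degrees(np.arctan2(V[1,1],V[0,1])).round(1))
t=dict(np.load("top0.npz"));s=dict(np.load("side0.npz"))
rep("T bar",t,"orange",(385,190,440,245),.099)
rep("S bar",s,"orange",(345,140,400,175),.099)
rep("T wing",t,"red",(265,175,330,240),.098)
rep("S wing",s,"red",(300,205,345,250),.098)
rep("T wing o",t,"orange",(265,175,330,240),.098)
rep("T cradle",t,"blue",(385,190,440,245),.01)
rep("S cradle",s,"blue",(345,150,400,195),.01)
rep("T lid",t,"blue",(265,175,330,240),.05)
a=t["img"][165:250,255:440];b=s["img"][140:275,285:400]
cv2.imwrite("pics/a.png",np.vstack([cv2.resize(a,(740,340),interpolation=2)]));
cv2.imwrite("pics/b.png",cv2.resize(b,(460,540),interpolation=2))
# base of press
C=cloud(t);m=(abs(C[...,2]-.012)<.006)
k=np.zeros_like(m);k[165:250,255:340]=m[165:250,255:340]
print(k.sum(),C[k].mean(0) if k.any() else 0)
E
```

```text
T bar 148 uv [416.8 216.1] cloud med [ 0.4542 -0.1865  0.0983] zmax [0.096 0.098 0.101 0.103] plane mean [ 0.4538 -0.1864] rect [ 0.4542 -0.1864] [0.0651 0.0138] 1.7 pca -178.1
S bar 93 uv [373.1 152.6] cloud med [ 0.4519 -0.1837  0.0982] zmax [0.094 0.098 0.102 0.103] plane mean [ 0.4525 -0.1829] rect [ 0.453  -0.1827] [0.0672 0.0183] 0.3 pca -179.1
T wing 29 uv [293.7 203.6] cloud med [0.4882 0.1198 0.0961] zmax [0.094 0.096 0.099 0.102] plane mean [0.4871 0.1204] rect [0.4871 0.1205] [0.0295 0.0066] 59.9 pca 59.2
S wing 43 uv [322.4 223.5] cloud med [0.4862 0.1246 0.0969] zmax [0.091 0.097 0.101 0.244] plane mean [0.4861 0.1252] rect [0.4851 0.1245] [0.0303 0.013 ] 64.1 pca 68.3
T wing o 14 uv [293.4 204. ] cloud med [0.4864 0.1214 0.0959] zmax [0.082 0.096 0.099 0.101] plane mean [0.4861 0.1213] rect [0.4871 0.1206] [0.0168 0.0091] 56.0 pca 64.9
T cradle 311 uv [405.2 219.9] cloud med [ 0.4472 -0.1692  0.0054] zmax [0.001 0.005 0.016 0.019] plane mean [ 0.4502 -0.1728] rect [ 0.4547 -0.1852] [0.0855 0.0592] 3.4 pca -169.5
S cradle 193 uv [370.6 178.8] cloud med [ 0.4401 -0.1673  0.0062] zmax [0.003 0.006 0.017 0.019] plane mean [ 0.4484 -0.1713] rect [ 0.4532 -0.179 ] [0.0862 0.0645] 3.6 pca -169.3
T lid 186 uv [296.1 207.3] cloud med [0.472  0.1179 0.0526] zmax [0.05  0.053 0.055 0.057] plane mean [0.4823 0.1179] rect [0.4882 0.1175] [0.0685 0.0559] 14.2 pca -156.4
1682 [0.48404308 0.12006794 0.01148081]
```

View pics/a.png

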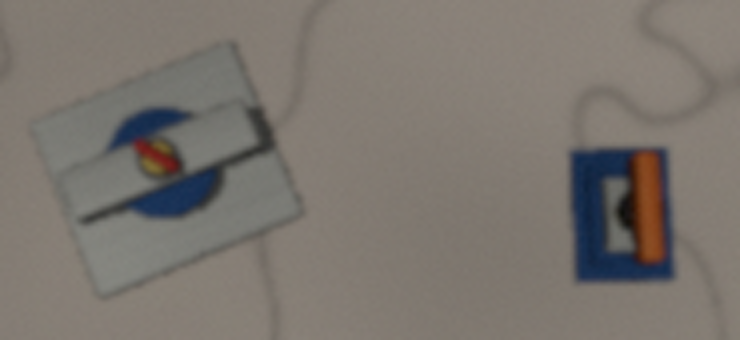

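View pics/b.png

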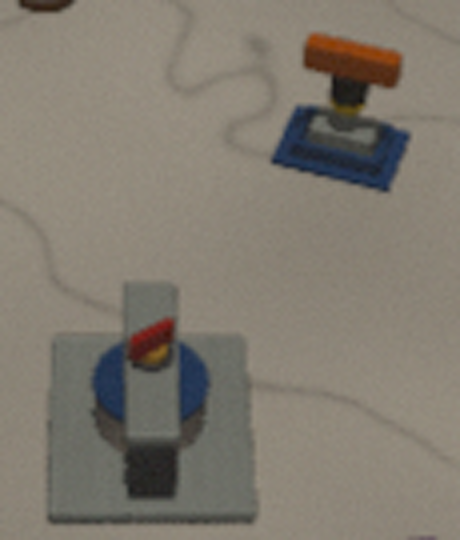

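The crops show the wing lying oblique on the yoke (about 60° in world axes) and the bar's long axis at about 2° to x, sitting right above its dark hub. Next I move above the driver.

```bash
cat >> h.py <<'E'
from scipy.spatial.transform import Rotation as Ro
def pose(o=None):
    o=o or env.get_obs();q=o["tcp_rot"];R=Ro.from_quat([q[1],q[2],q[3],q[0]]).as_matrix()
    return np.array(o["position"]),R,np.degrees(np.arctan2(R[1,0],R[0,0]))
def plan(x,y,z,th):
    p,R,t=pose();c,s=np.cos(np.radians(th)),np.sin(np.radians(th))
    Rt=np.array([[c,s,0],[s,-c,0],[0,0,-1]])
    print("pos",p.round(4),"th",t.round(2),"shift",(R.T@(np.array([x,y,z])-p)*1000).round(1),"turn",np.degrees(Ro.from_matrix(R.T@Rt).as_rotvec()).round(2))
E
python3 -c "
from h import *
plan(.4535,-.1855,.17,2)"
```

```text
pos [ 0.2117 -0.5611  0.2216] th 20.67 shift [ 358.8 -266.    52.1] turn [-1.000e-01  1.000e-02  1.867e+01]
```

>>> {"method": "step_arm", "body": {"moves": [[40,-30,6,0,0,3,1],[76,-56,12,0,0,6,1],[112,-83,18,0,0,9,1],[148,-110,24,0,0,12,1],[184,-136,30,0,0,15,1]]}}

```text
clock: 0.6
position: [0.3365, -0.3674, 0.1919]
tcp_rot: [-0.0, 0.999, 0.048, -0.0]
contact_force: [0.8, -0.7, -0.1]
grip_width: 0.998
grip_force: 0.0
```

```bash
python3 -c "
from h import *
plan(.4535,-.1855,.17,2)"
```

```text
pos [ 0.3365 -0.3674  0.1919] th 5.53 shift [ 134.  -169.8   22. ] turn [-0.03  0.01  3.53]
```

>>> {"method": "step_arm", "body": {"moves": [[30,-38,5,0,0,1,1],[60,-76,10,0,0,2,1],[90,-114,15,0,0,3,1],[120,-151,20,0,0,3.5,1],[134,-169,22,0,0,3.5,1]]}}

```text
clock: 1.1
position: [0.4536, -0.1844, 0.1697]
tcp_rot: [-0.001, 1.0, 0.02, -0.0]
contact_force: [-0.2, 0.0, 0.6]
grip_width: 0.999
grip_force: 0.0
```

```bash
cat > look.py <<'E'
import sys
from h import *
def rep(name,r,kind,roi,z):
    C=cloud(r);uv=box(mask(r["img"],kind),roi)
    if len(uv)<5: print(name,"none",len(uv));return
    p=C[uv[:,1],uv[:,0]];q=ray(r,uv,z)[:,:2].astype(np.float32);R=cv2.minAreaRect(q)
    w,V=np.linalg.eigh(np.cov(q.T)) 
    print(name,len(uv),"cloud",np.median(p,0).round(4),"z",np.percentile(p[:,2],[5,50,95]).round(3),"plane",q.mean(0).round(4),"rect",np.round(R[0],4),np.round(R[1],4),"ang",np.degrees(np.arctan2(V[1,1],V[0,1])).round(1))
E
python3 - <<'E'
from look import *
s=cams.read_camera("side");t=cams.read_camera("top")
rep("S bar",s,"orange",(330,130,410,185),.099);rep("T bar",t,"orange",(385,190,440,245),.099)
cv2.imwrite("pics/c.png",np.hstack([cv2.resize(s["img"][100:220,300:440],(420,360)),cv2.resize(t["img"][160:280,350:470],(360,360))]))
plan(.4535,-.1855,.075,2)
E
```

```text
S bar 26 cloud [ 0.4282 -0.1843  0.099 ] z [0.095 0.099 0.103] plane [ 0.4282 -0.1853] rect [ 0.4284 -0.1859] [0.0142 0.0185] ang 114.3
T bar none 0
pos [ 0.4534 -0.1851  0.1697] th 2.43 shift [ 0.2  0.5 94.7] turn [-0.08  0.06  0.43]
```

View pics/c.png

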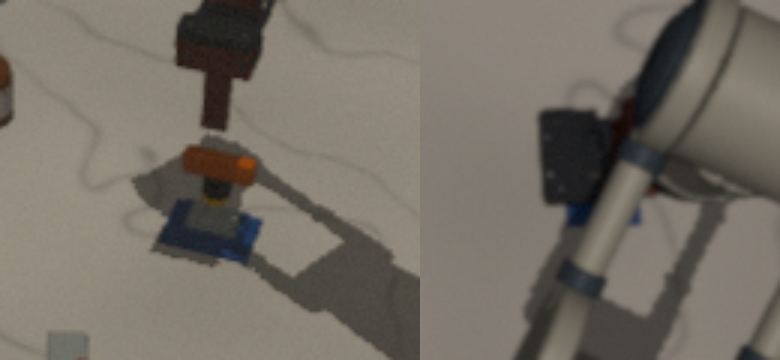

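The crop shows the near finger centred above the bar (left half, finger tip at (214,128), bar at (220,165)); the top view is blocked by the arm. Next I descend and grip.

>>> {"method": "step_arm", "body": {"moves": [[0,0,30,0,0,0,0.6],[0,0,60,0,0,0,0.6],[0,0,80,0,0,0,0.6],[0,0,92,0,0,0,0.6],[0,0,94,0,0,0,0.6]], "force": 20}}

```text
clock: 1.7
position: [0.4514, -0.1882, 0.075]
tcp_rot: [-0.001, 1.0, 0.018, -0.001]
contact_force: [-0.4, -0.4, 0.0]
grip_width: 0.609
grip_force: 0.0
```

>>> {"method": "step_arm", "body": {"moves": [[0,0,0,0,0,0,0.4],[0,0,0,0,0,0,0.3],[0,0,0,0,0,0,0.1],[0,0,0,0,0,0,0],[0,0,0,0,0,0,0]], "force": 20}}

```text
clock: 2.2
position: [0.4528, -0.1879, 0.0772]
tcp_rot: [0.0, 1.0, 0.019, 0.0]
contact_force: [0.4, -0.3, 0.1]
grip_width: 0.182
grip_force: 0.4
```

>>> {"method": "step_arm", "body": {"moves": [[0,0,0,0,0,0,0],[0,0,0,0,0,0,0],[0,0,0,0,0,0,0],[0,0,0,0,0,0,0],[0,0,0,0,0,0,0]], "force": 55}}

```text
clock: 2.7
position: [0.4529, -0.1879, 0.0771]
tcp_rot: [0.0, 1.0, 0.019, 0.0]
contact_force: [0.8, -0.4, 4.4]
grip_width: 0.176
grip_force: 55.0
```

Gripped: the opening is 15.5 mm, which matches the bar. Lifting.

>>> {"method": "step_arm", "body": {"moves": [[0,0,-10,0,0,0,0],[0,0,-30,0,0,0,0],[0,0,-65,0,0,0,0],[0,0,-100,0,0,0,0],[0,0,-125,0,0,0,0]], "force": 55}}

```text
clock: 3.2
position: [0.4525, -0.1876, 0.2037]
tcp_rot: [0.0, 1.0, 0.019, 0.0]
contact_force: [0.2, -0.7, -3.0]
grip_width: 0.177
grip_force: 55.0
```

```bash
python3 -c "
from h import *
plan(.487,.06,.2,30)"
```

```text
pos [ 0.4525 -0.1876  0.2037] th 2.17 shift [  43.9 -246.1    3.7] turn [ 1.000e-02 -2.000e-02 -2.783e+01]
```

>>> {"method": "step_arm", "body": {"moves": [[6,-32,0,0,0,-5,0],[14,-76,0,0,0,-11,0],[22,-122,0,0,0,-17,0],[30,-168,0,0,0,-23,0],[36,-200,0,0,0,-28,0]], "force": 55}}

```text
clock: 3.7
position: [0.4804, 0.0162, 0.2011]
tcp_rot: [-0.001, 0.965, 0.263, -0.001]
contact_force: [0.6, -0.8, -3.2]
grip_width: 0.179
grip_force: 55.0
```

```bash
python3 -c "
from look import *
s=cams.read_camera('side');t=cams.read_camera('top')
cv2.imwrite('pics/d.png',np.hstack([cv2.resize(s['img'][120:260,290:410],(360,420)),cv2.resize(t['img'][150:270,250:390],(420,360))[:,:].copy() if 0 else cv2.resize(t['img'][150:270,250:380],(440,420))]))
rep('T wing',t,'red',(265,175,330,240),.098);rep('S wing',s,'red',(300,205,345,250),.098)
plan(.487,.121,.205,59)"
```

```text
T wing 10 cloud [0.4926 0.1298 0.0967] z [0.094 0.097 0.099] plane [0.4925 0.129 ] rect [0.4925 0.1297] [0.009  0.0053] ang -142.6
S wing 41 cloud [0.4865 0.1234 0.0977] z [0.09  0.098 0.103] plane [0.4865 0.1252] rect [0.4873 0.1267] [0.0358 0.0137] ang 69.6
pos [0.4806 0.0172 0.201 ] th 30.6 shift [ 58.3 -86.1  -3.8] turn [ -0.15   0.   -28.4 ]
```

View pics/d.png

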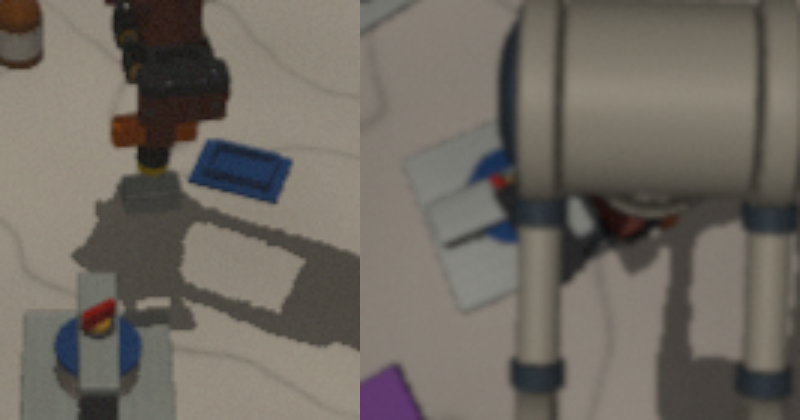

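The driver hangs upright in the grip (left half: bar at (155,130), socket at (150,190)) and the wing is at (100,316). The top view is mostly blocked. Next I move over the wing.

>>> {"method": "step_arm", "body": {"moves": [[12,-18,-1,0,0,-6,0],[27,-40,-2,0,0,-13,0],[42,-62,-3,0,0,-20,0],[54,-80,-4,0,0,-26,0],[58,-86,-4,0,0,-28,0]], "force": 55}}

```text
clock: 4.3
position: [0.4876, 0.1178, 0.2052]
tcp_rot: [-0.0, 0.873, 0.487, -0.001]
contact_force: [0.4, -0.8, -2.3]
grip_width: 0.177
grip_force: 55.0
```

>>> {"method": "step_arm", "body": {"moves": [[0,0,0,0,0,0,0],[0,0,0,0,0,0,0],[0,0,0,0,0,0,0],[0,0,0,0,0,0,0],[0,0,0,0,0,0,0]], "force": 55}}

```text
clock: 4.8
position: [0.4879, 0.1163, 0.2057]
tcp_rot: [0.0, 0.874, 0.485, 0.0]
contact_force: [-0.2, 0.4, -2.5]
grip_width: 0.18
grip_force: 55.0
```

Run:
```python
from look import *
s=cams.read_camera('side');np.savez('s1.npz',**s)
plan(.487,.121,.205,59)
p,R,th=pose();C=cloud(s);L=(C-p)@R   # tool coords
img=s['img'].copy()
h=cv2.cvtColor(s['img'],cv2.COLOR_BGR2HSV)
o=(h[...,0]>=4)&(h[...,0]<=17)&(h[...,1]>140)&(h[...,2]>40)&(np.abs(L).max(-1)<.06)
q=L[o];print("bar n",o.sum(),"tool x",np.percentile(q[:,0],[1,5,50,95,99]).round(4),"y",np.percentile(q[:,1],[1,5,50,95,99]).round(4),"z",np.percentile(q[:,2],[1,5,50,95,99]).round(4))
k=(L[...,2]>.055)&(L[...,2]<.072)&(np.abs(L[...,:2]).max(-1)<.045)
q=L[k];print("socket n",k.sum(),"x",np.percentile(q[:,0],[1,5,50,95,99]).round(4),"y",np.percentile(q[:,1],[1,5,50,95,99]).round(4))
b=(L[...,2]>.045)&(L[...,2]<.095)&(np.abs(L[...,:2]).max(-1)<.045)
print("zmax", np.percentile(L[b][:,2],[50,90,95,99]).round(4))
rep('S wing',s,'red',(300,205,345,250),.098)
cv2.imwrite('pics/e.png',cv2.resize(img[120:260,270:390],(516,600),interpolation=2))
```

```text
pos [0.4879 0.1165 0.2057] th 58.11 shift [ 3.4 -3.2  0.7] turn [ 0.    0.   -0.89]
bar n 161 tool x [-0.017  -0.0031  0.0217  0.0361  0.037 ] y [-0.0182 -0.0168 -0.0074  0.0028  0.0057] z [-0.0276 -0.0247 -0.0183 -0.0018  0.0013]
socket n 107 x [-0.0207 -0.0187  0.012   0.0254  0.026 ] y [-0.0178 -0.0167 -0.0142  0.0086  0.0123]
zmax [0.0529 0.0678 0.0691 0.0722]
S wing none 3
```

View pics/e.png

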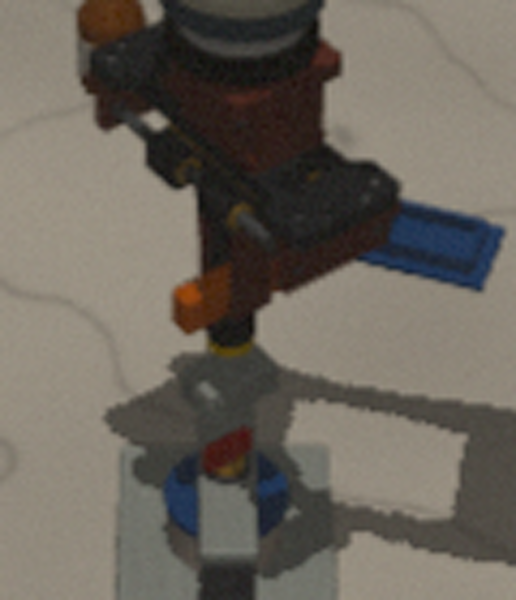

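The side crop shows the socket at (225,385) hanging just above and behind the red wing at (228,452). I compare socket and wing in this same camera's depth so that calibration bias cancels.

Run:
```python
from look import *
s1=dict(np.load('s1.npz'));s0=dict(np.load('side0.npz'));t0=dict(np.load('top0.npz'))
p,R,th=pose()
pc=lambda a:np.percentile(a,[2,10,50,90,98]).round(4)
C=cloud(s1);L=(C-p)@R
for nm,z0,z1,m in(("socket top",.048,.053,.045),("socket side",.054,.071,.045),("barend",-.04,.01,.06)):
    k=(L[...,2]>z0)&(L[...,2]<z1)&(np.abs(L[...,:2]).max(-1)<m)
    if nm=="barend":k&=(L[...,0]>.014)
    q=L[k];print(nm,k.sum(),"x",pc(q[:,0]),"y",pc(q[:,1]),"z",pc(q[:,2]))
    if nm=="socket side":
        f=q[(q[:,0]<.012)]; A=np.polyfit(f[:,0],f[:,1],1);print(" -y face fit slope deg",np.degrees(np.arctan(A[0])),"y",pc(f[:,1]))
# wing, same tool axes, horizontal origin p
for nm,r,roi in(("S",s0,(300,205,345,250)),("T",t0,(265,175,330,240))):
    C=cloud(r);img=r["img"];h=cv2.cvtColor(img,cv2.COLOR_BGR2HSV)
    m=((h[...,0]<=8)|(h[...,0]>=170))&(h[...,1]>110)
    uv=box(m,roi);P=C[uv[:,1],uv[:,0]];P=P[(P[:,2]>.078)&(P[:,2]<.108)]
    W=(P-p)@R;print(nm,"wing",len(W),"x",pc(W[:,0]),"y",pc(W[:,1]),"z",pc(P[:,2]))
    w,V=np.linalg.eigh(np.cov(P[:,:2].T));print("  ang",np.degrees(np.arctan2(V[1,1],V[0,1])))
```

```text
socket top 114 x [-0.0214 -0.0173  0.0095  0.0232  0.0256] y [-0.0156 -0.0142 -0.007   0.0063  0.0103] z [0.0481 0.0487 0.0504 0.0522 0.0528]
socket side 109 x [-0.0206 -0.0154  0.0119  0.0251  0.0258] y [-0.0174 -0.0161 -0.0142  0.0044  0.0117] z [0.0546 0.0566 0.0618 0.0685 0.0697]
 -y face fit slope deg -1.1689233563570935 y [-0.0177 -0.0167 -0.0148 -0.0136 -0.0132]
barend 132 x [0.0144 0.0155 0.0272 0.0358 0.0369] y [-0.0104 -0.0096 -0.007   0.0031  0.0059] z [-0.0246 -0.0238 -0.0154 -0.0027  0.0039]
S wing 60 x [-0.0086 -0.0055  0.0068  0.0174  0.0183] y [-0.0086 -0.0075 -0.0054 -0.0021  0.    ] z [0.0836 0.0864 0.0953 0.1001 0.1026]
  ang 55.66554021186503
T wing 32 x [-0.0107 -0.0085  0.0038  0.015   0.017 ] y [-0.0059 -0.0051 -0.0025  0.      0.0011] z [0.0816 0.0921 0.096  0.0988 0.102 ]
  ang 57.35269645354825
```

>>> {"method": "step_arm", "body": {"moves": [[1,-2.5,5,0,0,0,0],[1,-2.5,12,0,0,0,0],[1,-2.5,20,0,0,0,0],[1,-2.5,27,0,0,0,0],[1,-2.5,30,0,0,0,0]], "force": 55}}

```text
clock: 5.35
position: [0.4858, 0.1191, 0.1741]
tcp_rot: [-0.0, 0.874, 0.486, -0.001]
contact_force: [-0.3, 0.0, -2.2]
grip_width: 0.178
grip_force: 55.0
```

>>> {"method": "step_arm", "body": {"moves": [[0,0,2,0,0,0,0],[0,0,4,0,0,0,0],[0,0,5,0,0,0,0],[0,0,6,0,0,0,0],[0,0,7,0,0,0,0]], "force": 55}}

```text
clock: 5.85
position: [0.4864, 0.1191, 0.1688]
tcp_rot: [0.0, 0.874, 0.486, 0.0]
contact_force: [-0.9, -0.7, -2.2]
grip_width: 0.181
grip_force: 55.0
```

>>> {"method": "step_arm", "body": {"moves": [[0,0,1,0,0,0,0],[0,0,2,0,0,0,0],[0,0,3,0,0,0,0],[0,0,4,0,0,0,0],[0,0,4,0,0,0,0]], "force": 55}}

```text
clock: 6.35
position: [0.4862, 0.1191, 0.1644]
tcp_rot: [-0.0, 0.874, 0.486, -0.0]
contact_force: [-0.3, 0.5, -2.7]
grip_width: 0.18
grip_force: 55.0
```

>>> {"method": "step_arm", "body": {"moves": [[0,0,1,0,0,0,0],[0,0,2,0,0,0,0],[0,0,2,0,0,0,0],[0,0,2,0,0,0,0],[0,0,2,0,0,0,0]], "force": 55}}

```text
clock: 6.85
position: [0.4863, 0.1191, 0.1627]
tcp_rot: [0.0, 0.874, 0.486, 0.0]
contact_force: [0.2, -0.7, -2.3]
grip_width: 0.176
grip_force: 55.0
```

It is already about 7 mm below the wing top with no force, so it is in the slot. Continuing down.

>>> {"method": "step_arm", "body": {"moves": [[0,0,1,0,0,0,0],[0,0,2,0,0,0,0],[0,0,3,0,0,0,0],[0,0,4,0,0,0,0],[0,0,4,0,0,0,0]], "force": 55}}

```text
clock: 7.35
position: [0.4863, 0.1191, 0.1584]
tcp_rot: [-0.0, 0.874, 0.486, -0.0]
contact_force: [-0.8, -0.6, -3.0]
grip_width: 0.176
grip_force: 55.0
```

>>> {"method": "step_arm", "body": {"moves": [[0,0,0.5,0,0,0,0],[0,0,1,0,0,0,0],[0,0,1.5,0,0,0,0],[0,0,2,0,0,0,0],[0,0,2,0,0,0,0]], "force": 55}}

```text
clock: 7.85
position: [0.4863, 0.1191, 0.1566]
tcp_rot: [-0.0, 0.874, 0.486, -0.0]
contact_force: [-0.1, -0.4, -2.0]
grip_width: 0.177
grip_force: 55.0
```

>>> {"method": "step_arm", "body": {"moves": [[0,0,0.4,0,0,0,0],[0,0,0.8,0,0,0,0],[0,0,1.2,0,0,0,0],[0,0,1.5,0,0,0,0],[0,0,1.5,0,0,0,0]], "force": 55}}

```text
clock: 8.35
position: [0.4863, 0.1191, 0.1552]
tcp_rot: [0.0, 0.874, 0.486, 0.0]
contact_force: [-0.2, 0.3, -2.2]
grip_width: 0.175
grip_force: 55.0
```

Run:
```python
from look import *
o=env.get_obs();print(o["position"],o["contact_force"],o["moment"],pose(o)[2])
s=cams.read_camera('side')
cv2.imwrite('pics/f.png',cv2.resize(s['img'][150:260,270:380],(600,600),interpolation=2))
```

```text
[0.48632308 0.1191153  0.15515962] [-0.23002573  0.25421355 -2.21325001] [-0.08293069 -0.01311612  0.00506324] 58.17192362925377
```

View pics/f.png

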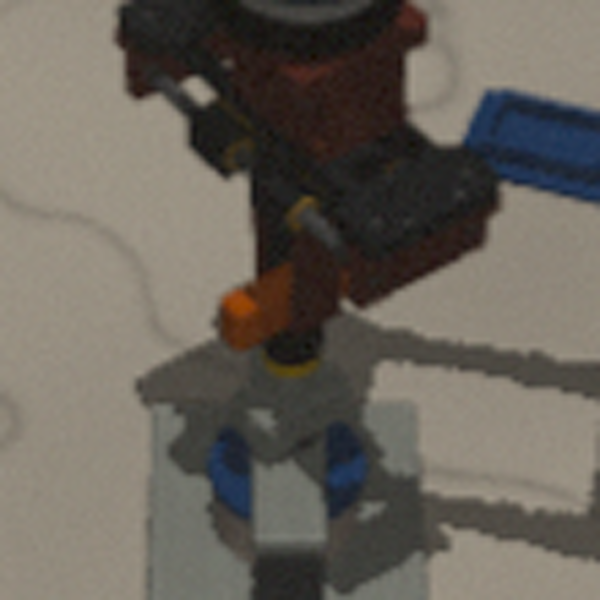

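The socket at (290,400) now covers the wing and sits just above the yoke. I ease down until a light contact shows.

>>> {"method": "step_arm", "body": {"moves": [[0,0,0.3,0,0,0,0],[0,0,0.6,0,0,0,0],[0,0,0.8,0,0,0,0],[0,0,1,0,0,0,0],[0,0,1,0,0,0,0]], "force": 55}}

```text
clock: 8.9
position: [0.4865, 0.1192, 0.155]
tcp_rot: [0.0, 0.874, 0.486, 0.0]
contact_force: [-1.2, -0.6, 5.5]
grip_width: 0.178
grip_force: 55.0
```

>>> {"method": "step_arm", "body": {"moves": [[0,0,0.2,0,0,0,0],[0,0,0.4,0,0,0,0],[0,0,0.5,0,0,0,0],[0,0,0.5,0,0,0,0],[0,0,0.5,0,0,0,0]], "force": 55}}

```text
clock: 9.4
position: [0.4865, 0.1192, 0.155]
tcp_rot: [0.0, 0.874, 0.486, 0.001]
contact_force: [-1.7, -0.3, 7.6]
grip_width: 0.175
grip_force: 55.0
```

Seated: contact is about 10 N with TCP z steady at 0.155. Next I turn clockwise (+z of the tool), first within the assured free range, swinging about the driver axis about 2 mm along tool x.

>>> {"method": "step_arm", "body": {"moves": [[0,-0.1,0,0,0,2,0],[0,-0.2,0,0,0,4,0],[0,-0.2,0,0,0,6.5,0],[0,-0.3,0,0,0,9,0],[0,-0.4,0,0,0,11,0]], "force": 55}}

```text
clock: 9.9
position: [0.4863, 0.1196, 0.155]
tcp_rot: [0.0, 0.917, 0.399, 0.001]
contact_force: [-2.4, 0.4, 7.8]
grip_width: 0.172
grip_force: 55.0
```

```bash
cat > m.py <<'E'
from h import *
o=env.get_obs();print(o["clock"],o["position"].round(4),"F",o["contact_force"].round(1),"M",o["moment"].round(3),"th",pose(o)[2].round(2))
E
python3 m.py
```

```text
9.9 [0.4863 0.1196 0.155 ] F [-2.4  0.4  7.8] M [0.056 0.507 0.04 ] th 47.09
```

>>> {"method": "step_arm", "body": {"moves": [[0,0,0,0,0,1,0],[0,0,0,0,0,2,0],[0,-0.1,0,0,0,3,0],[0,-0.1,0,0,0,4,0],[0,-0.1,0,0,0,4,0]], "force": 55}}

```text
clock: 10.4
position: [0.4862, 0.1198, 0.1549]
tcp_rot: [-0.0, 0.93, 0.368, 0.001]
contact_force: [-2.3, 0.3, 7.4]
grip_width: 0.179
grip_force: 55.0
```

```bash
python3 m.py
```

```text
10.4 [0.4862 0.1198 0.1549] F [-2.3  0.3  7.4] M [0.136 0.543 0.08 ] th 43.16
```

>>> {"method": "step_arm", "body": {"moves": [[0,0,0,0,0,1,0],[0,0,0,0,0,2,0],[0,-0.1,0,0,0,3,0],[0,-0.1,0,0,0,3,0],[0,-0.1,0,0,0,3,0]], "force": 55}}

```text
clock: 10.9
position: [0.4861, 0.1199, 0.155]
tcp_rot: [-0.0, 0.939, 0.344, 0.001]
contact_force: [-1.9, 1.0, 6.3]
grip_width: 0.179
grip_force: 55.0
```

```bash
python3 m.py
```

```text
10.9 [0.4861 0.1199 0.155 ] F [-1.9  1.   6.3] M [0.151 0.498 0.034] th 40.18
```

Torque is back to 0.034, which is just drag. Continuing.

>>> {"method": "step_arm", "body": {"moves": [[0,0,0,0,0,1,0],[0,0,0,0,0,2,0],[0.1,-0.1,0,0,0,3,0],[0.1,-0.1,0,0,0,4,0],[0.1,-0.1,0,0,0,4,0]], "force": 55}}

```text
clock: 11.4
position: [0.4861, 0.1201, 0.155]
tcp_rot: [-0.0, 0.951, 0.31, 0.001]
contact_force: [-2.8, 0.3, 6.7]
grip_width: 0.179
grip_force: 55.0
```

```bash
python3 m.py
```

```text
11.4 [0.4861 0.1201 0.155 ] F [-2.8  0.3  6.7] M [0.16  0.57  0.005] th 36.17
```

>>> {"method": "step_arm", "body": {"moves": [[0,0,0,0,0,1,0],[0,0,0,0,0,2,0],[0.1,-0.1,0,0,0,3,0],[0.1,-0.1,0,0,0,4,0],[0.1,-0.1,0,0,0,4,0]], "force": 55}}

```text
clock: 11.9
position: [0.4861, 0.1203, 0.155]
tcp_rot: [-0.0, 0.961, 0.277, 0.001]
contact_force: [-2.3, 1.0, 7.4]
grip_width: 0.182
grip_force: 55.0
```

```bash
python3 m.py
```

```text
11.9 [0.4861 0.1203 0.155 ] F [-2.3  1.   7.4] M [ 0.257  0.577 -0.007] th 32.17
```

>>> {"method": "step_arm", "body": {"moves": [[0,0,0,0,0,1,0],[0,0,0,0,0,2,0],[0.1,-0.1,0,0,0,3,0],[0.1,-0.1,0,0,0,4,0],[0.1,-0.1,0,0,0,4,0]], "force": 55}}

```text
clock: 12.4
position: [0.4861, 0.1205, 0.155]
tcp_rot: [-0.0, 0.97, 0.243, 0.001]
contact_force: [-2.8, 0.4, 7.0]
grip_width: 0.176
grip_force: 55.0
```

```bash
python3 m.py
```

```text
12.4 [0.4861 0.1205 0.155 ] F [-2.8  0.4  7. ] M [0.283 0.577 0.027] th 28.17
```

>>> {"method": "step_arm", "body": {"moves": [[0,0,0,0,0,1,0],[0,0,0,0,0,2,0],[0.1,-0.1,0,0,0,3,0],[0.1,-0.1,0,0,0,4,0],[0.1,-0.1,0,0,0,4,0]], "force": 55}}

```text
clock: 12.9
position: [0.4861, 0.1207, 0.155]
tcp_rot: [-0.001, 0.978, 0.209, 0.001]
contact_force: [-2.6, 1.7, 7.1]
grip_width: 0.183
grip_force: 55.0
```

```bash
python3 m.py
```

```text
12.9 [0.4861 0.1207 0.155 ] F [-2.6  1.7  7.1] M [0.348 0.595 0.037] th 24.17
```

>>> {"method": "step_arm", "body": {"moves": [[0,0,0,0,0,1,0],[0,0,0,0,0,2,0],[0.1,-0.1,0,0,0,3,0],[0.1,-0.1,0,0,0,4,0],[0.1,-0.1,0,0,0,4,0]], "force": 55}}

```text
clock: 13.4
position: [0.4863, 0.1208, 0.155]
tcp_rot: [-0.001, 0.985, 0.175, 0.001]
contact_force: [-2.7, 0.8, 7.3]
grip_width: 0.178
grip_force: 55.0
```

```bash
python3 m.py
```

```text
13.4 [0.4863 0.1208 0.155 ] F [-2.7  0.8  7.3] M [0.274 0.59  0.001] th 20.18
```

>>> {"method": "step_arm", "body": {"moves": [[0,0,0,0,0,1,0],[0,0,0,0,0,2,0],[0.1,-0.1,0,0,0,3,0],[0.1,-0.1,0,0,0,4,0],[0.1,-0.1,0,0,0,4,0]], "force": 55}}

```text
clock: 13.9
position: [0.4867, 0.1204, 0.155]
tcp_rot: [-0.0, 0.99, 0.14, 0.001]
contact_force: [-0.7, -0.5, 7.4]
grip_width: 0.172
grip_force: 55.0
```

```bash
python3 m.py
```

```text
13.9 [0.4867 0.1204 0.155 ] F [-0.7 -0.5  7.4] M [-0.085  0.206  0.046] th 16.15
```

The lateral load changed, so I take smaller steps.

>>> {"method": "step_arm", "body": {"moves": [[0,0,0,0,0,0.5,0],[0,0,0,0,0,1,0],[0,0,0,0,0,1.5,0],[0,0,0,0,0,2,0],[0,0,0,0,0,2,0]], "force": 55}}

```text
clock: 14.4
position: [0.4868, 0.1203, 0.155]
tcp_rot: [0.0, 0.992, 0.123, 0.001]
contact_force: [-1.1, -0.2, 6.9]
grip_width: 0.178
grip_force: 55.0
```

```bash
python3 m.py
```

```text
14.4 [0.4868 0.1203 0.155 ] F [-1.1 -0.2  6.9] M [-0.098  0.246  0.277] th 14.18
```

Torque is 0.277 N m and rising, so the stop has been reached. Fine steps now.

>>> {"method": "step_arm", "body": {"moves": [[0,0,0,0,0,0.3,0],[0,0,0,0,0,0.6,0],[0,0,0,0,0,0.9,0],[0,0,0,0,0,1.2,0],[0,0,0,0,0,1.2,0]], "force": 55}}

```text
clock: 14.9
position: [0.4867, 0.1203, 0.155]
tcp_rot: [0.0, 0.994, 0.113, 0.001]
contact_force: [-0.5, -0.5, 7.4]
grip_width: 0.178
grip_force: 55.1
```

```bash
python3 m.py
```

```text
14.9 [0.4867 0.1203 0.155 ] F [-0.5 -0.5  7.4] M [-0.173  0.204  0.435] th 13.0
```

>>> {"method": "step_arm", "body": {"moves": [[0,0,0,0,0,0.5,0],[0,0,0,0,0,1,0],[0,0,0,0,0,1.5,0],[0,0,0,0,0,2,0],[0,0,0,0,0,2,0]], "force": 55}}

```text
clock: 15.4
position: [0.4868, 0.1204, 0.155]
tcp_rot: [-0.0, 0.995, 0.096, 0.001]
contact_force: [-0.5, -0.7, 5.8]
grip_width: 0.178
grip_force: 55.0
```

```bash
python3 m.py
```

```text
15.4 [0.4868 0.1204 0.155 ] F [-0.5 -0.7  5.8] M [-0.054  0.187  0.375] th 10.99
```

The torque is falling (0.375), so it has broken over. A little more gives a clean swing of about 0.08 rad.

>>> {"method": "step_arm", "body": {"moves": [[0,0,0,0,0,0.7,0],[0,0,0,0,0,1.4,0],[0,0,0,0,0,2.1,0],[0,0,0,0,0,2.8,0],[0,0,0,0,0,2.8,0]], "force": 55}}

```text
clock: 15.9
position: [0.4867, 0.1205, 0.155]
tcp_rot: [-0.0, 0.997, 0.071, 0.001]
contact_force: [0.5, 0.3, 6.4]
grip_width: 0.177
grip_force: 55.0
```

```bash
python3 m.py
```

```text
15.9 [0.4867 0.1205 0.155 ] F [0.5 0.3 6.4] M [-0.054  0.236  0.307] th 8.19
```

Clicked: 0.307 N m is about 0.1 rad of swing. Stop, ease the handle back to unload the spring and the downward push, then open.

>>> {"method": "step_arm", "body": {"moves": [[0,0,-0.2,0,0,-1.5,0],[0,0,-0.4,0,0,-3,0],[0,0,-0.6,0,0,-4.5,0],[0,0,-0.8,0,0,-6,0],[0,0,-0.8,0,0,-6.3,0]], "force": 55}}

```text
clock: 16.4
position: [0.4866, 0.1203, 0.155]
tcp_rot: [0.0, 0.992, 0.127, 0.001]
contact_force: [1.1, -1.3, 5.9]
grip_width: 0.18
grip_force: 55.0
```

```bash
python3 m.py
```

```text
16.4 [0.4866 0.1203 0.155 ] F [ 1.1 -1.3  5.9] M [-0.08  -0.262  0.178] th 14.54
```

>>> {"method": "step_arm", "body": {"moves": [[0,0,-0.3,0,0,-0.4,0],[0,0,-0.5,0,0,-0.7,0],[0,0,-0.5,0,0,-0.7,0],[0,0,-0.5,0,0,-0.7,0],[0,0,-0.5,0,0,-0.7,0]], "force": 10}}

```text
clock: 16.9
position: [0.4862, 0.1202, 0.155]
tcp_rot: [0.0, 0.991, 0.132, 0.0]
contact_force: [1.6, -0.6, 3.5]
grip_width: 0.184
grip_force: 10.0
```

>>> {"method": "step_arm", "body": {"moves": [[0,0,0,0,0,0,0.22],[0,0,0,0,0,0,0.26],[0,0,0,0,0,0,0.32],[0,0,0,0,0,0,0.45],[0,0,0,0,0,0,0.6]], "force": 10}}

```text
clock: 17.4
position: [0.4859, 0.1203, 0.1547]
tcp_rot: [-0.0, 0.991, 0.132, -0.0]
contact_force: [-0.0, 0.0, -0.2]
grip_width: 0.466
grip_force: 0.0
```

```bash
python3 m.py
```

```text
17.4 [0.4859 0.1203 0.1547] F [-0.   0.  -0.2] M [ 0.027 -0.036  0.001] th 15.18
```

Free. Opening further and rising straight up.

>>> {"method": "step_arm", "body": {"moves": [[0,0,0,0,0,0,0.7],[0,0,-4,0,0,0,0.7],[0,0,-15,0,0,0,0.7],[0,0,-35,0,0,0,0.7],[0,0,-60,0,0,0,0.7]]}}

```text
clock: 17.9
position: [0.4857, 0.1202, 0.2157]
tcp_rot: [0.0, 0.991, 0.132, -0.001]
contact_force: [0.1, 0.2, -0.3]
grip_width: 0.699
grip_force: 0.0
```

>>> {"method": "step_arm", "body": {"moves": [[-5,20,-25,0,0,0,0.7],[-10,55,-45,0,0,0,0.7],[-10,95,-45,0,0,0,0.7],[-10,135,-45,0,0,0,0.7],[-10,165,-45,0,0,0,0.7]]}}

```text
clock: 18.4
position: [0.52, -0.0437, 0.2614]
tcp_rot: [0.0, 0.991, 0.132, 0.001]
contact_force: [-0.1, 0.9, 0.3]
grip_width: 0.698
grip_force: 0.0
```

>>> {"method": "step_arm", "body": {"moves": [[0,40,0,0,0,0,0.7],[0,75,0,0,0,0,0.7],[0,100,0,0,0,0,0.7],[0,110,0,0,0,0,0.7],[0,110,0,0,0,0,0.7]]}}

```text
clock: 18.9
position: [0.5485, -0.1485, 0.2602]
tcp_rot: [-0.0, 0.991, 0.131, -0.0]
contact_force: [0.1, -0.0, -0.3]
grip_width: 0.701
grip_force: 0.0
```

```bash
python3 - <<'E'
from look import *
s=cams.read_camera('side');t=cams.read_camera('top')
rep('T bar',t,'orange',(255,165,340,245),.177);rep('S bar',s,'orange',(295,150,355,250),.177)
cv2.imwrite('pics/g.png',np.hstack([cv2.resize(s['img'][150:270,270:390],(400,400)),cv2.resize(t['img'][150:270,240:360],(400,400))]))
E
python3 m.py
```

```text
T bar 160 cloud [0.4855 0.1205 0.1763] z [0.173 0.176 0.18 ] plane [0.4864 0.1206] rect [0.487  0.1213] [0.0664 0.0142] ang -164.0
S bar 160 cloud [0.4864 0.1244 0.1767] z [0.171 0.177 0.18 ] plane [0.4862 0.1252] rect [0.4857 0.1266] [0.0664 0.0217] ang -164.0
19.0 [ 0.5483 -0.1469  0.2604] F [ 0.6 -0.1  0.3] M [ 0.018  0.059 -0.004] th 15.2
```

View pics/g.png

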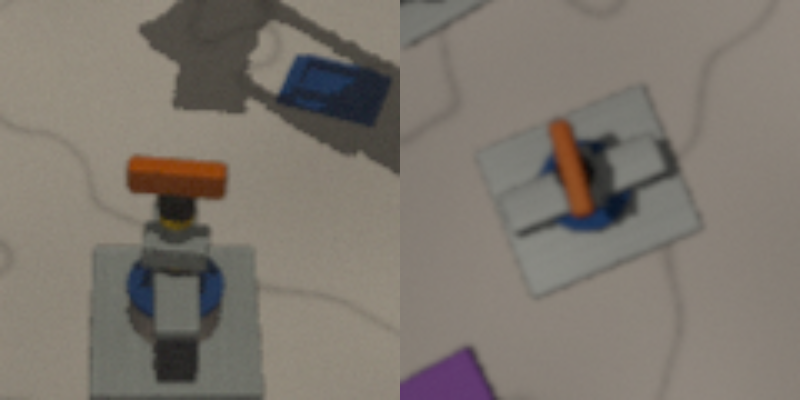

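The driver stands upright and seated on the wing screw: bar top at 0.177 m as expected, bar at 16°, nearly parallel to the press at about 23°. Handing in.

```bash
python3 -c "
from rig import env
print(env.hand_in())"
```

```text
the job is handed in; nothing more can be done
None
```

I tightened the wing screw until the driver clicked, stopped at about 0.1 rad of swing, and left it seated and released on the screw; the job is handed in, with no verdict returned.

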